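# Set out the green-tea sign at the cake counter

### The arm

A 6-joint arm with a two-finger parallel gripper is mounted at the origin on the work surface. World frame = base frame: x ahead of the robot, y to its left, z up, the work surface at z = 0. Lengths are in mm, angles in rad, forces in N, time in s.
With the tool pointing down it reaches from about 350 to 875 mm from the base axis. Payload 4.2 kg.
Tool frame: the origin (TCP) lies on the centre line of the jaws, within the pads' length; the fingertips stand 25 mm ahead of it and the grasp point (between the pads) lies 6 mm ahead of it; z points along the fingers, y is the direction in which the jaws open and shut (so a half turn about z gives the same grasp; the last joint's range is limited). The gripper opens to 85 mm and grips with 20 to 120 N. Pads are 22 mm wide; open, the fingers measure 114 mm over their backs; the gripper's body (76 mm by 85 mm) begins 54 mm behind the grasp point. The pads swing forward as they close: fully open they stand 13 mm farther back than shut.
Start: joints at [1.499, 0.385, 0.008, 0, -1.194, -0.259], TCP at [202.967, 591.104, 256.312] pointing down, gripper open.
Joint ranges: [-3.14, 3.14], [-1.21, 2.06], [-1.07, 1.41], [-3.16, 2.05], [-2.99, -0.16], [-3.1, 3.1]. Speed limits (rad/s): [2.79, 2.79, 3.14, 3.14, 3.14, 3.14].

### API

Orientations are given as a unit quaternion [x, y, z, w].
In Python, from bench import arm gives the robot as it stands.
- The arm moves only by the tool drive_tool, never from a script. Its argument "plan" is a list of rows, each a list of 2 entries, a list of its own where there are three numbers: the shift along the tool's x, y, z in m, then the turn about the tool's z in degrees. A call has 1 to 12 rows; each row shifts and turns the commanded pose from where the row before left it, along the tool's axes as they then stand; what a row does not reach is not made up. A row lasts 1/8 s, in which the tool goes at most 62.5 mm and 10.7 degrees, less where a joint would pass 70% of its speed; a pose out of reach is approached as far as the arm can. A call with a gripper value outside its range is refused whole. "fingers" is the closure, from -1 (fully open) to 1 (shut), so that 0 is half open, set as the call begins (left out, the last holds). The fingers move at their own pace and stop on an object; the grip force is fixed at half the most. Time passes only in rows, so rows that do not move let the fingers close. It gives the time, the measured TCP pose, the force and the opening at its end, in the units of the state.
- arm.read_state(): the state, without advancing time (a new reading comes with each control period).
- arm.get_image(name): name is "scene" or "top" or "wrist"; returns a dict with "image" (384x512x3 uint8, red, green, blue), "K" (3x3 intrinsics, pixels), "R" (3x3) and "t" (3): a world point X has camera coordinates R X + t. Camera axes: x right, y down, z forward; pixel columns grow to the right and rows downward; lengths in mm; the calibration is good to about 2 mm. A picture is of the moment at which its call begins. There is no depth.
- arm.job_done(): hands the job in, once; it reports no verdict.
The state is a dict: "clock": time; "joints": joint angles; "joint_vel": joint speeds; "joint_efforts": joint torques, N m; "position": TCP position; "ee_rot": TCP orientation; "contact_force": force on the tool from outside, world axes, zero at the start; "wrist_torque": the same for the moment, N m; "gripper_width": finger opening in mm.
Only numpy, scipy, OpenCV 4.12 (cv2) and the standard library are available. Lean on these libraries where they do the work, as an engineer would, in place of code of your own. Each camera call takes 0.05 s, during which the arm holds its last target.

### The job

Pick the green flavour sign from the three on the counter and stand it upright inside the steel ring in front of the tray of green cakes, with its panel parallel to the front edge of that tray. Set it down gently rather than dropping it, and leave the brown and pink signs standing where they are.

Things in the scene. Friction and masses are not known exactly. Their poses are not given: they have to be found in the camera images.
- green_sign: Green sign to place: 135 mm tall, ~180 g, stands loose on the counter. Round foot 48 mm across, 18 mm high; steel stem 10 mm across; flat panel 10 mm thick, 60 mm wide, from 85 to 135 mm above the underside, grippable across its thickness from above. Both faces alike; either may face front. Origin: centre of the foot's underside; z up, x through the panel's thickness, y along its width.
- green_ring (a point): Centre of the floor (3 mm above the counter) in the steel ring, inner/outer diameter 72/88 mm, rim 14 mm above floor, on the robot-side ledge of the fixed white tray of green cakes. x level, from ring to tray, square to its front edge; y along that edge; z up. Tray 160 (x) by 200 mm, centre 135 mm along x, 55 mm high with cakes. A like tray and ring with brown cakes stands beside it; sides vary.
- brown_sign: Brown sign of the same shape and size as the green one, loose on the counter, to be left alone. Origin at the centre of the foot's underside, axes as for the green sign.
- pink_sign: Pink sign of the same shape and size as the green one, loose on the counter, to be left alone. Origin at the centre of the foot's underside, axes as for the green sign.
Things that resemble listed ones, but are neither listed nor needed, are in the scene too. Several things have the shape of the green_sign; the one meant has the colours described above.

How it is judged:
By the outcome, as a careful person would: the job done as asked, in the order asked, and still so for the second after the job is handed in, with the robot touching nothing.
It also fails if it takes over 35 s, if anything falls off the work surface, if the arm or the gripper's body presses on something with over 40 N, if the wrist force passes 120 N, or if a joint passes its speed limit or range.

## Working session

There is one attempt and no reset: what is moved stays moved. The work goes in short steps, Python scripts to look and compute and a tool call to move; the robot and the scene stay as the last step left them, time stands still between calls to the robot, and variables do not carry over. Pictures are saved under pics/ and viewed, and the job is handed in when it is done.

Besides the shell and the picture viewer there is one more tool, called after ">>>" in YAML: its name, and indented under it one key for each argument. drive_tool: Moves the arm, as the interface text tells. Its arguments: {"type":"object","properties":{"plan":{"type":"array"},"fingers":{"type":"number"}},"required":["plan"]}

```bash
mkdir -p pics; ls; python3 - <<'E'
from bench import arm
import cv2, numpy as np, pickle
d={}
for n in ("scene","top","wrist"):
    g=arm.get_image(n); d[n]=g
    cv2.imwrite(f"pics/{n}0.png",g["image"][:,:,::-1])
    print(n,(-np.array(g["R"]).T@g["t"]).round(0))
pickle.dump(d,open("im0.pkl","wb"))
print(arm.read_state())
E
```

```text
pics
scene [ 933. -133.  635.]
top [392. -27. 762.]
wrist [268. 568. 373.]
{'clock': 0.15, 'joints': array([ 1.49865915e+00,  3.85397337e-01,  6.92808340e-03, -3.38389266e-04,
       -1.19400858e+00, -2.58618413e-01]), 'joint_vel': array([ 0.000836  , -0.00052869,  0.00479961,  0.00156611,  0.0002445 ,
       -0.00074723]), 'joint_efforts': array([-3.12181528e-04, -3.92678368e+01,  1.88583452e+01,  4.18872178e+00,
       -3.41467843e-03,  1.74486825e-06]), 'position': array([202.81981688, 590.75085608, 255.45978673]), 'ee_rot': array([ 9.86345599e-01, -1.64686454e-01, -7.83113570e-05,  8.51745637e-04]), 'contact_force': array([-0.13963271, -0.22310479,  0.76255941]), 'wrist_torque': array([ 0.00653839, -0.01090926,  0.01230017]), 'gripper_width': 85.30570597742938}
```

View pics/scene0.png

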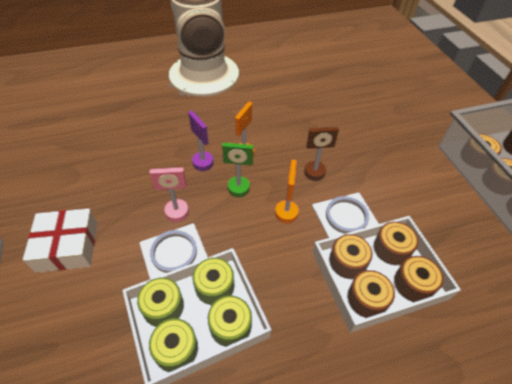

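View pics/top0.png

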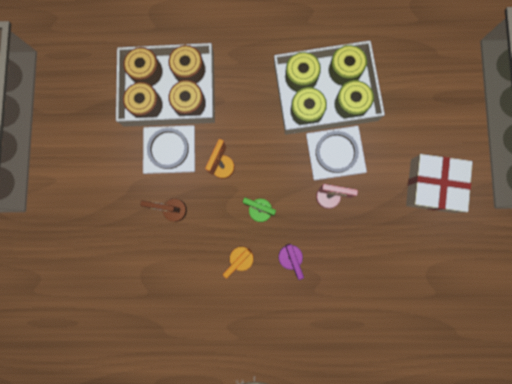

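View pics/wrist0.png

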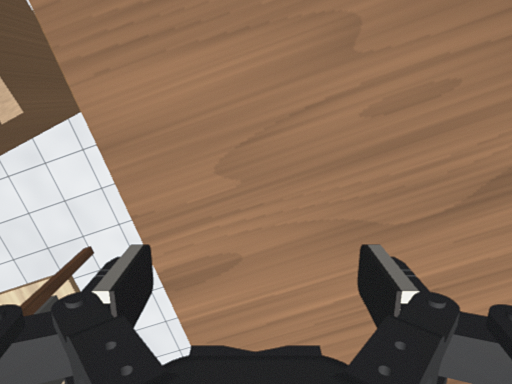

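The scene shows the green sign at (238,168), the green-cake tray at lower left with its ring at (174,251), and decoy orange and purple signs. In the top view the green sign is at (260,209) and the green ring at (336,152).

```bash
cat > h.py <<'E'
import numpy as np, cv2, pickle
def ray(g,uv,z):
    uv=np.atleast_2d(np.array(uv,float)); K,R,t=map(np.array,(g["K"],g["R"],g["t"]))
    d=(np.linalg.inv(K)@np.c_[uv,np.ones(len(uv))].T).T@R
    c=-R.T@t
    return c+d*((z-c[2])/d[:,2])[:,None]
def proj(g,X):
    K,R,t=map(np.array,(g["K"],g["R"],g["t"])); p=K@(R@np.array(X)+t); return p[:2]/p[2]
def tri(gs,uvs):
    A=[];b=[]
    for g,uv in zip(gs,uvs):
        K,R,t=map(np.array,(g["K"],g["R"],g["t"])); c=-R.T@t
        d=R.T@np.linalg.inv(K)@np.array([*uv,1.]); d/=np.linalg.norm(d)
        P=np.eye(3)-np.outer(d,d); A.append(P);b.append(P@c)
    return np.linalg.lstsq(np.vstack(A),np.hstack(b),rcond=None)[0]
E
python3 - <<'E'
from h import *
d=pickle.load(open("im0.pkl","rb"))
for n,box in(("top",(225,180,300,235)),("scene",(205,130,270,205))):
    x0,y0,x1,y1=box; c=d[n]["image"][y0:y1,x0:x1]
    cv2.imwrite(f"pics/z_{n}.png",cv2.resize(c[:,:,::-1],None,fx=8,fy=8,interpolation=cv2.INTER_NEAREST))
for n,box in(("top",(265,35,395,190)),("scene",(115,215,280,384))):
    x0,y0,x1,y1=box; c=d[n]["image"][y0:y1,x0:x1]
    cv2.imwrite(f"pics/y_{n}.png",cv2.resize(c[:,:,::-1],None,fx=3.5,fy=3.5,interpolation=cv2.INTER_NEAREST))
E
```

```text
(no output)
```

View pics/z_top.png

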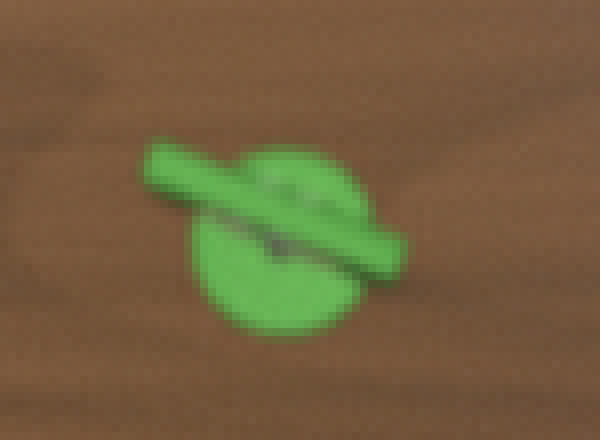

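View pics/z_scene.png

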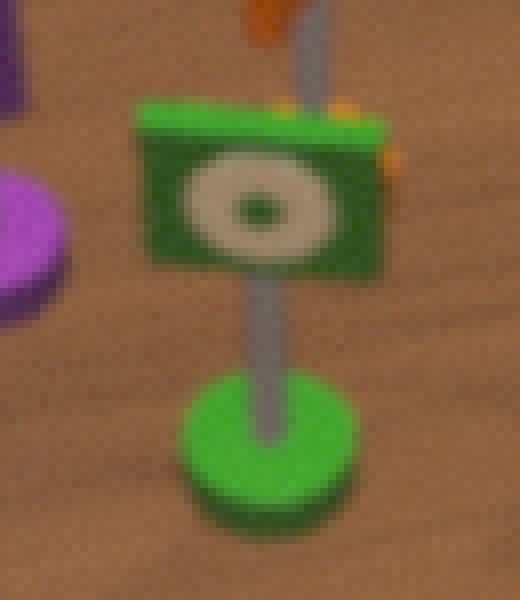

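View pics/y_top.png

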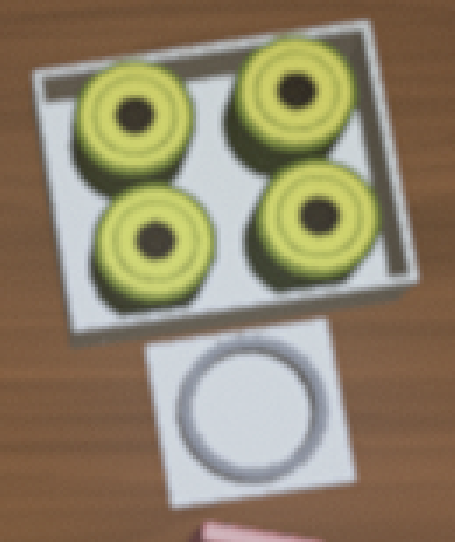

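View pics/y_scene.png

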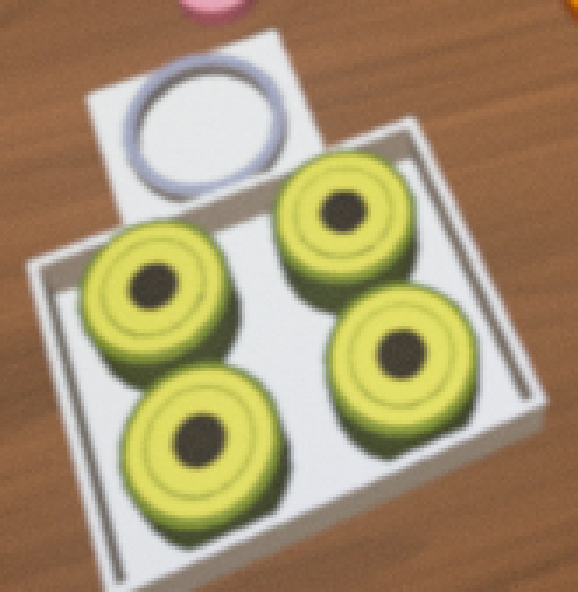

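The zooms show the panel's top face centred at about (259.5,206.5) in the top view and (238,145.5) in the scene view. The tray's front rim runs from (286,129) to (384,115), with the ring centre near (337,151). Next I refine these by masks.

```bash
python3 - <<'E'
from h import *
d=pickle.load(open("im0.pkl","rb")); T,S=d["top"],d["scene"]
# foot & panel hsv masks, scene: foot top bright green; top: all bright
def hsv(g): return cv2.cvtColor(g["image"],cv2.COLOR_RGB2HSV)
def comps(g,lo,hi,box):
    m=cv2.inRange(hsv(g),lo,hi); k=np.zeros_like(m); x0,y0,x1,y1=box; k[y0:y1,x0:x1]=m[y0:y1,x0:x1]
    return k
k=comps(S,(50,150,130),(75,255,255),(205,130,270,205))
n,l,st,c=cv2.connectedComponentsWithStats(k)
for i in range(1,n):
    if st[i,4]>20:
        print(st[i],c[i]); 
        e=cv2.fitEllipse(np.argwhere(l==i)[:,::-1].astype(np.float32)) ; print(e)
        if c[i][1]>160: print("foot z18",ray(S,c[i],18))
# panel top
o=np.array([225,180]); P=np.array([(148,141),(407,238),(393,283),(142,183)])/8+o-0.5+.0
w=ray(T,P,135); print("panel top view",w.round(1))
o2=np.array([205,130]); Q=np.array([(137,100),(390,120),(388,148),(137,128)])/8+o2-.5
w2=ray(S,Q,135); print("panel scene",w2.round(1))
for w_ in (w,w2):
    v=(w_[1]+w_[2]-w_[0]-w_[3])/2; print("c",w_.mean(0).round(1),"len",np.linalg.norm(v).round(1),"ang",np.degrees(np.arctan2(v[1],v[0])).round(1))
print("foot top z18",ray(T,np.array([283,242])/8+o-.5,18))
# ring/tray
o=np.array([265,35]); f=lambda p:np.array(p)/3.5+o-.5
o2=np.array([115,215]); f2=lambda p:np.array(p)/3.5+o2-.5
for nm,g,ff,led,rim,ring in(("T",T,f,[(147,345),(328,321),(355,480),(170,506)],[(72,333),(417,281),(370,20),(35,70)],(252,407)),
  ("S",S,f2,[(88,100),(275,28)],[(28,262),(413,118),(548,402),(107,592)],(205,128))):
    L=ray(g,ff(led),3); print(nm,"ledge",L.round(1))
    a=L[2]-L[3] if nm=="T" else L[1]-L[0]; print("ang",np.degrees(np.arctan2(a[1],a[0])))
    for z in (30,):
        r=ray(g,ff(rim),z); a=r[1]-r[0]; print("rim",z,r.round(1),np.degrees(np.arctan2(a[1],a[0])),np.linalg.norm(a))
    print("ring z17",ray(g,ff(ring),17).round(1))
print("tri front corners",tri([T,S],[f((72,333)),f2((413,118))]),tri([T,S],[f((417,281)),f2((28,262))]))
print("tri ring",tri([T,S],[f((252,407)),f2((205,128))]))
print("tri panel",tri([T,S],[P.mean(0),Q.mean(0)]))
E
```

```text
[223 143  29   5  77] [236.37662338 145.35064935]
((236.0648193359375, 145.30636596679688), (2.5825159549713135, 26.622005462646484), 95.3956527709961)
[229 177  20  16 212] [238.37264151 185.33490566]
((238.32354736328125, 184.47238159179688), (13.378806114196777, 16.68059539794922), 88.85479736328125)
foot z18 [[443.80159728 -13.23920545  18.        ]]
panel top view [[452.4  15.2 135. ]
 [431.  -40.4 135. ]
 [421.4 -37.3 135. ]
 [443.3  16.5 135. ]]
panel scene [[424.2 -39.3 135. ]
 [446.9  17.3 135. ]
 [455.7  14.2 135. ]
 [433.4 -41.5 135. ]]
c [437.  -11.5 135. ] len 58.8 ang -111.6
c [440.1 -12.3 135. ] len 60.5 ang 68.2
foot top z18 [[437.44825846 -11.37405226  18.        ]]
T ledge [[ 600.4 -111.2    3. ]
 [ 613.5 -220.4    3. ]
 [ 516.  -232.4    3. ]
 [ 501.6 -122.7    3. ]]
ang -82.51180964965742
rim 30 [[ 600.9  -64.6   30. ]
 [ 628.7 -265.8   30. ]
 [ 790.6 -245.7   30. ]
 [ 764.2  -44.9   30. ]] -82.12889285708985 203.06422904485487
ring z17 [[ 558.1 -170.4   17. ]]
S ledge [[ 520.5 -232.9    3. ]
 [ 501.4 -124.1    3. ]]
ang 99.97090534243603
rim 30 [[ 622.2 -265.8   30. ]
 [ 595.8  -64.7   30. ]
 [ 756.7  -41.8   30. ]
 [ 780.5 -244.7   30. ]] 97.47180796045161 202.81841523217958
ring z17 [[ 564.1 -172.2   17. ]]
tri front corners [599.16879992 -64.85237543  35.81758715] [ 626.25059239 -263.71106759   37.67271265]
tri ring [ 559.69079346 -172.30023998    9.4147315 ]
tri panel [437.20103077 -11.54137114 132.0411775 ]
```

>>> drive_tool:
  plan:
    - [[0.038, 0.045, 0], 0]
    - [[0.038, 0.045, 0], 0]
    - [[0.038, 0.045, 0], 0]
    - [[0.038, 0.045, 0], 0]
    - [[0.038, 0.045, 0], 0]
    - [[0.038, 0.045, 0], 0]
    - [[0.038, 0.045, 0], 0]
    - [[0.038, 0.045, 0], 0]
    - [[0.038, 0.045, 0], 0]
    - [[0.038, 0.045, 0], 0]
    - [[0.038, 0.044, 0], 0]
    - [[0, 0, 0], 0]
  fingers: 0

```text
clock: 1.65
position: [438.3, -15.2, 255.8]
ee_rot: [0.986, -0.168, -0.0, 0.0]
contact_force: [-1.1, -0.3, -0.4]
gripper_width: 42.8
```

>>> drive_tool:
  plan:
    - [[0, 0, 0], 10.5]
    - [[0, 0, 0], 10.5]
    - [[0, 0, 0], 10.5]
    - [[0, 0, 0], 10.5]
    - [[0, 0, 0], 10.5]
    - [[0, 0, 0], 10.5]
    - [[0, 0, 0], 10.5]
    - [[0, 0, 0], 10.5]
    - [[0, 0, 0], 8.7]
    - [[0, 0, 0], 0]
    - [[0, 0, 0], 0]

```text
clock: 3.02
position: [437.7, -11.4, 256.3]
ee_rot: [-0.563, 0.826, 0.0, -0.0]
contact_force: [-0.4, 0.0, 0.0]
gripper_width: 42.8
```

```bash
python3 - <<'E'
from bench import arm
import cv2, numpy as np, pickle
from scipy.spatial.transform import Rotation as R
g=arm.get_image("wrist"); pickle.dump(g,open("w1.pkl","wb")); cv2.imwrite("pics/w1.png",g["image"][:,:,::-1])
s=arm.read_state(); M=R.from_quat(s["ee_rot"]).as_matrix()
print(s["clock"],s["position"],s["joints"].round(2),s["gripper_width"],"\n",M.round(3),np.degrees(np.arctan2(M[1,1],M[0,1])))
E
```

```text
3.075 [437.73710469 -11.51908985 256.29405535] [ 0.35  0.06 -0.42 -0.   -1.09 -0.72] 42.81587116191419 
 [[-0.367 -0.93  -0.   ]
 [-0.93   0.367  0.   ]
 [-0.     0.    -1.   ]] 158.47901552596736
```

View pics/w1.png

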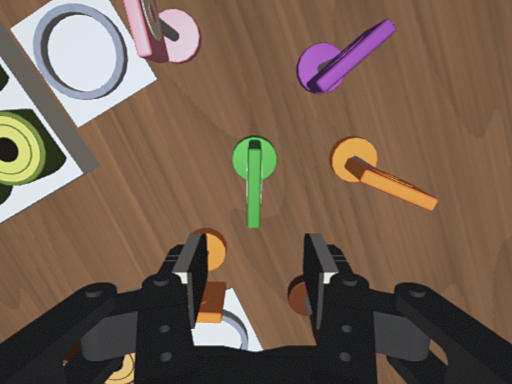

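The wrist view shows the green panel upright in the picture, at u≈254 from v≈143 to 227. The jaw gap is centred near u≈257, so alignment is nearly right.

```bash
python3 - <<'E'
from h import *
g=pickle.load(open("w1.pkl","rb"))
c=g["image"][130:235,220:290]
cv2.imwrite("pics/w1z.png",cv2.resize(c[:,:,::-1],None,fx=5.5,fy=5.5,interpolation=cv2.INTER_NEAREST))
w=ray(g,[(254.5,143),(253.5,227)],135); print(w, np.linalg.norm(w[0]-w[1]),w.mean(0),np.degrees(np.arctan2(*(w[0]-w[1])[1::-1])))
print("foot",ray(g,[254,160],18))
E
```

```text
[[425.6901463  -44.69282488 135.        ]
 [449.19707067  12.98009675 135.        ]] 62.279542242556616 [437.44360849 -15.85636406 135.        ] -112.17533330766591
foot [[438.99010936 -13.29647194  18.        ]]
```

View pics/w1z.png

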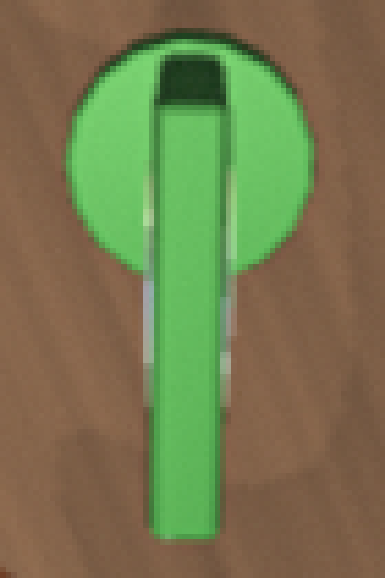

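>>> drive_tool:
  plan:
    - [[0.0015, -0.0015, 0.03], 0]
    - [[0, 0, 0.03], 0]
    - [[0, 0, 0.03], 0]
    - [[0, 0, 0.025], 0]
    - [[0, 0, 0.013], 0]
    - [[0, 0, 0.01], 0]
    - [[0, 0, 0], 0]
    - [[0, 0, 0], 0]

```text
clock: 4.08
position: [439.3, -13.7, 119.0]
ee_rot: [-0.562, 0.827, -0.0, 0.001]
contact_force: [-0.2, -0.4, 0.6]
gripper_width: 42.6
```

```bash
python3 - <<'E'
from bench import arm
import cv2
g=arm.get_image("wrist"); cv2.imwrite("pics/w2.png",g["image"][:,:,::-1])
s=arm.read_state(); print(s["position"],s["contact_force"])
E
```

```text
[439.26607186 -13.66882016 119.031266  ] [0.36940619 0.15069628 0.23275686]
```

View pics/w2.png

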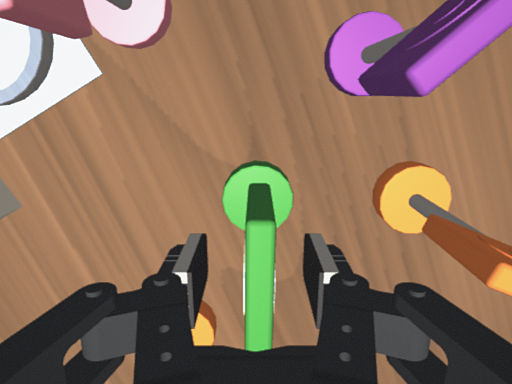

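The panel (u≈260) stands between the pads (200 and 310), so I close.

>>> drive_tool:
  plan:
    - [[0, 0, 0], 0]
    - [[0, 0, 0], 0]
    - [[0, 0, 0], 0]
    - [[0, 0, 0], 0]
    - [[0, 0, 0], 0]
    - [[0, 0, 0], 0]
    - [[0, 0, 0], 0]
    - [[0, 0, 0], 0]
  fingers: 1

```text
clock: 5.12
position: [438.6, -13.8, 118.7]
ee_rot: [-0.562, 0.827, 0.0, -0.0]
contact_force: [-1.9, 2.4, 6.4]
gripper_width: 9.5
```

>>> drive_tool:
  plan:
    - [[0, 0, -0.01], 0]
    - [[0, 0, -0.025], 0]
    - [[0, 0, -0.035], 0]
    - [[0, 0, -0.035], 0]
    - [[0, 0, -0.03], 0]
    - [[0, 0, -0.02], 0]
    - [[0, 0, 0], 0]
    - [[0, 0, 0], 0]

```text
clock: 6.12
position: [437.9, -13.9, 272.1]
ee_rot: [-0.562, 0.827, 0.001, -0.001]
contact_force: [0.1, -0.6, -2.4]
gripper_width: 9.4
```

```bash
python3 - <<'E'
from bench import arm
import cv2,pickle,numpy as np
from scipy.spatial.transform import Rotation as R
d={}
for n in ("wrist","scene"):
    g=arm.get_image(n); d[n]=g;cv2.imwrite(f"pics/{n}3.png",g["image"][:,:,::-1])
pickle.dump(d,open("im3.pkl","wb"))
s=arm.read_state(); M=R.from_quat(s["ee_rot"]).as_matrix(); print(s["clock"],s["position"],s["contact_force"],s["gripper_width"],M.round(4))
E
```

```text
6.225 [437.95111637 -13.992721   271.96152014] [ 0.01049606 -0.1840602  -3.17585711] 9.130840537586677 [[-3.692e-01 -9.293e-01 -2.800e-03]
 [-9.293e-01  3.692e-01 -6.000e-04]
 [ 1.600e-03  2.400e-03 -1.000e+00]]
```

View pics/wrist3.png

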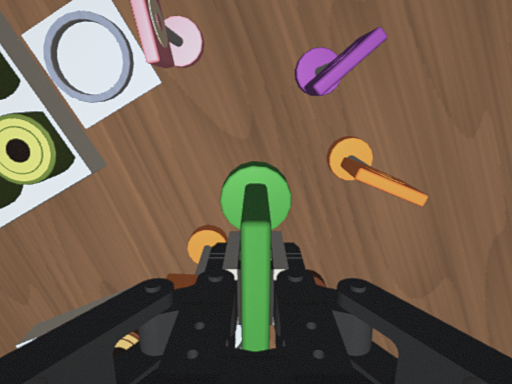

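View pics/scene3.png

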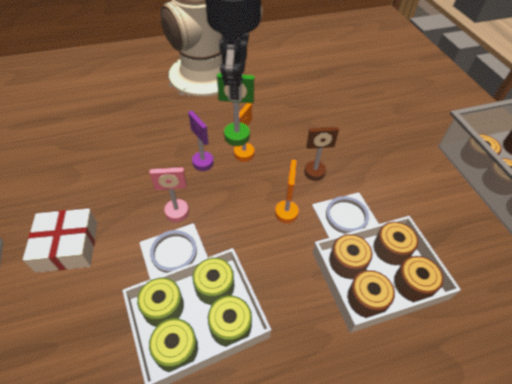

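Held and hanging straight, with the other signs untouched. Now over to the ring, then turn.

>>> drive_tool:
  plan:
    - [[0.01, -0.017, 0], 0]
    - [[0.018, -0.03, 0], 0]
    - [[0.018, -0.03, 0], 0]
    - [[0.018, -0.03, 0], 0]
    - [[0.018, -0.03, 0], 0]
    - [[0.012, -0.02, 0], 0]
    - [[0.008, -0.013, 0], 0]
    - [[0, 0, 0], -7]
    - [[0, 0, 0], -8]
    - [[0, 0, 0], -8]
    - [[0, 0, 0], -6.5]
    - [[0, 0, 0], 0]

```text
clock: 7.72
position: [558.8, -171.1, 272.7]
ee_rot: [0.754, -0.657, -0.001, 0.0]
contact_force: [0.4, 0.1, -2.7]
gripper_width: 9.7
```

>>> drive_tool:
  plan:
    - [[0, 0, 0.02], 0]
    - [[0, 0, 0.03], 0]
    - [[0, 0, 0.03], 0]
    - [[0, 0, 0.02], 0]
    - [[0, 0, 0.01], 0]
    - [[0, 0, 0], 0]
    - [[0, 0, 0], 0]

```text
clock: 8.6
position: [559.8, -171.4, 164.4]
ee_rot: [0.754, -0.657, 0.001, -0.001]
contact_force: [0.5, 0.8, -1.8]
gripper_width: 9.6
```

```bash
python3 - <<'E'
from bench import arm
import cv2,pickle,numpy as np
from scipy.spatial.transform import Rotation as R
d={}
for n in ("wrist","scene","top"):
    g=arm.get_image(n); d[n]=g;cv2.imwrite(f"pics/{n}4.png",g["image"][:,:,::-1])
pickle.dump(d,open("im4.pkl","wb"))
s=arm.read_state(); M=R.from_quat(s["ee_rot"]).as_matrix(); print(s["clock"],s["position"],s["contact_force"],s["gripper_width"],M.round(4),np.degrees(np.arctan2(M[1,1],M[0,1])))
E
```

```text
8.75 [ 559.52015552 -171.40222886  164.25255307] [-0.54888768 -0.20218182 -1.68772912] 9.270460652996105 [[ 1.364e-01 -9.906e-01  1.800e-03]
 [-9.906e-01 -1.364e-01 -2.000e-04]
 [ 4.000e-04 -1.700e-03 -1.000e+00]] -172.15871402393026
```

View pics/wrist4.png

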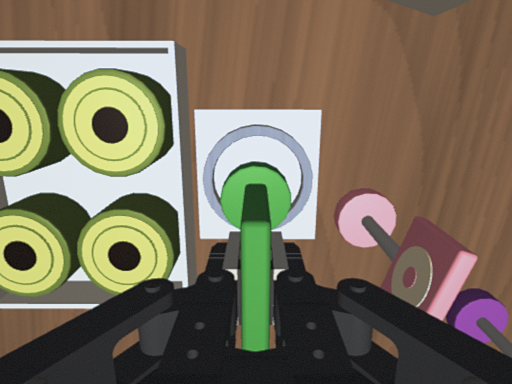

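View pics/scene4.png

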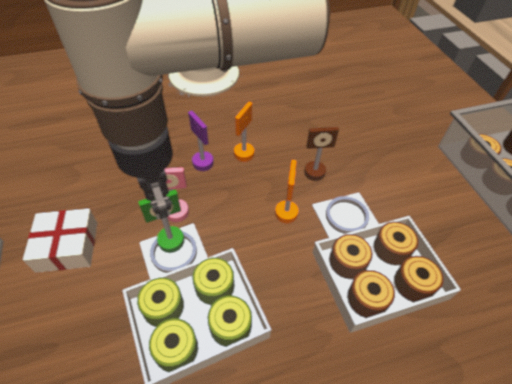

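The wrist view shows the foot at (256,196) over the ring (rim u 204–313, top v≈125) and the tray edge nearly parallel to the panel. I check the ring centre and edge angle from this view.

```bash
python3 - <<'E'
from h import *
g=pickle.load(open("im4.pkl","rb"))["wrist"]
hs=cv2.cvtColor(g["image"],cv2.COLOR_RGB2HSV)
m=cv2.inRange(hs,(100,25,80),(135,120,220)); k=np.zeros_like(m); k[115:232,197:318]=m[115:232,197:318]
k[:, 228:290][190:]=0
p=np.argwhere(k)[:,::-1]; w=ray(g,p,17)[:,:2]
r=cv2.minEnclosingCircle(w.astype(np.float32)); print(len(p),r)
A=np.c_[w,np.ones(len(w))]; s=np.linalg.lstsq(A,-(w**2).sum(1),rcond=None)[0]; c=-s[:2]/2; print("circ",c,np.sqrt(c@c-s[2]))
L=ray(g,[(322,110),(317,238)],3); v=L[1]-L[0]; print("ledge ang",np.degrees(np.arctan2(v[1],v[0])))
L=ray(g,[(195,110),(200,238)],3); v=L[1]-L[0]; print("ledge other",np.degrees(np.arctan2(v[1],v[0])))
L=ray(g,[(174.5,41),(182,290)],36); v=L[1]-L[0]; print("rim ang",np.degrees(np.arctan2(v[1],v[0])),L)
P=ray(g,[(257,222),(256,350)],139+40); v=P[1]-P[0]; print("panel",np.degrees(np.arctan2(v[1],v[0])))
print("foot",ray(g,[256.3,195],164.3-118.7+18))
y,x,_=0,0,0
cv2.imwrite("pics/k4.png",cv2.resize(g["image"][90:310,150:350,::-1],None,fx=2.7,fy=2.7,interpolation=cv2.INTER_CUBIC))
E
```

```text
2443 ((561.2359619140625, -173.96209716796875), 45.59537124633789)
circ [ 559.11047109 -173.9809204 ] 39.39154131450249
ledge ang 98.53861265490924
ledge other 97.47413388575767
rim ang 96.12829194132756 [[ 627.13429924 -265.28893026   36.        ]
 [ 607.28191616  -80.38963343   36.        ]]
panel 97.51990905582551
foot [[ 560.12367895 -175.68406332   63.6       ]]
```

View pics/k4.png

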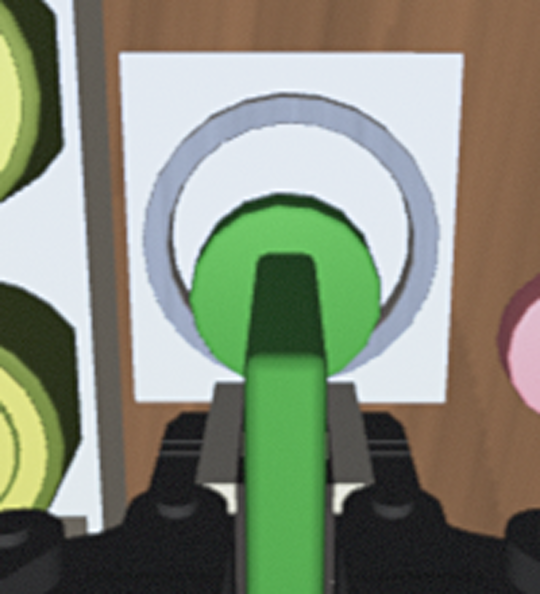

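Foot and ring centres agree to within about 2 mm and the angle to under 1°. Lowering now.

>>> drive_tool:
  plan:
    - [[0, 0, 0.015], 0]
    - [[0, 0, 0.013], 0]
    - [[0, 0, 0.007], 0]
    - [[0, 0, 0.003], 0]
    - [[0, 0, 0.0015], 0]
    - [[0, 0, 0.001], 0]
    - [[0, 0, 0], 0]
    - [[0, 0, 0], 0]

```text
clock: 9.75
position: [559.2, -171.4, 123.1]
ee_rot: [0.754, -0.657, 0.0, -0.0]
contact_force: [0.7, -0.8, -2.3]
gripper_width: 9.5
```

>>> drive_tool:
  plan:
    - [[0, 0, 0.001], 0]
    - [[0, 0, 0.0005], 0]
    - [[0, 0, 0], 0]
    - [[0, 0, 0], 0]

```text
clock: 10.25
position: [559.2, -171.4, 121.7]
ee_rot: [0.754, -0.657, 0.0, -0.0]
contact_force: [-0.5, 0.3, 1.7]
gripper_width: 9.2
```

```bash
python3 - <<'E'
from bench import arm
import cv2
g=arm.get_image("scene"); cv2.imwrite("pics/s5.png",cv2.resize(g["image"][170:300,110:280,::-1],None,fx=4,fy=4,interpolation=cv2.INTER_CUBIC))
s=arm.read_state(); print(s["position"],s["contact_force"],s["wrist_torque"])
E
```

```text
[ 559.15054141 -171.40260272  121.72824903] [-0.92913453 -0.11402196  1.98586993] [ 0.18507221  0.37407276 -0.05759787]
```

View pics/s5.png

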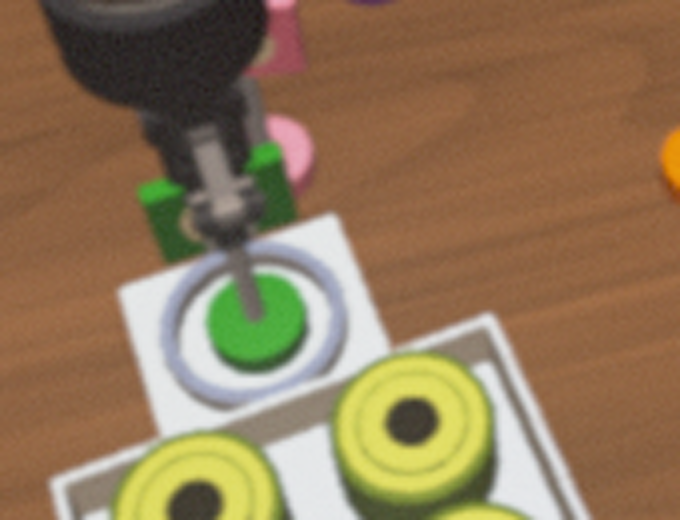

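The foot sits centred inside the ring, and the force went from −2.3 N hanging to +2 N, so it is on the floor. Releasing.

>>> drive_tool:
  plan:
    - [[0, 0, 0], 0]
    - [[0, 0, 0], 0]
    - [[0, 0, 0], 0]
    - [[0, 0, 0], 0]
    - [[0, 0, 0], 0]
    - [[0, 0, 0], 0]
  fingers: 0.2

```text
clock: 11.05
position: [559.1, -171.4, 121.3]
ee_rot: [0.754, -0.657, 0.0, -0.0]
contact_force: [0.3, 0.5, -0.5]
gripper_width: 34.2
```

>>> drive_tool:
  plan:
    - [[0, 0, -0.005], 0]
    - [[0, 0, -0.01], 0]
    - [[0, 0, -0.02], 0]
    - [[0, 0, -0.03], 0]
    - [[0, 0, -0.03], 0]
    - [[0, 0, -0.03], 0]
    - [[0, 0, -0.02], 0]
    - [[0, 0, 0], 0]

```text
clock: 12.05
position: [559.9, -171.5, 268.9]
ee_rot: [0.754, -0.657, 0.002, -0.002]
contact_force: [0.1, -0.3, 0.4]
gripper_width: 34.1
```

>>> drive_tool:
  plan:
    - [[0, 0.03, 0], 0]
    - [[0, 0.05, 0], 0]
    - [[0, 0.05, 0], 0]
    - [[0, 0.03, 0], 0]
    - [[0, 0, 0], 0]
    - [[0, 0, 0], 0]

```text
clock: 12.8
position: [400.9, -193.2, 266.1]
ee_rot: [0.754, -0.657, -0.0, 0.0]
contact_force: [-0.6, -0.6, 0.2]
gripper_width: 34.0
```

```bash
python3 - <<'E'
from bench import arm
import cv2,pickle
d={}
for n in ("scene","top"):
    g=arm.get_image(n); d[n]=g; cv2.imwrite(f"pics/{n}6.png",g["image"][:,:,::-1])
pickle.dump(d,open("im6.pkl","wb"))
g=d["top"];cv2.imwrite("pics/t6z.png",cv2.resize(g["image"][100:220,280:400,::-1],None,fx=5,fy=5,interpolation=cv2.INTER_CUBIC))
s=arm.read_state(); print(s["clock"],s["position"],s["contact_force"])
E
```

```text
12.9 [ 401.30046102 -193.10328447  265.93237379] [0.97475191 0.72665862 0.15280599]
```

View pics/scene6.png

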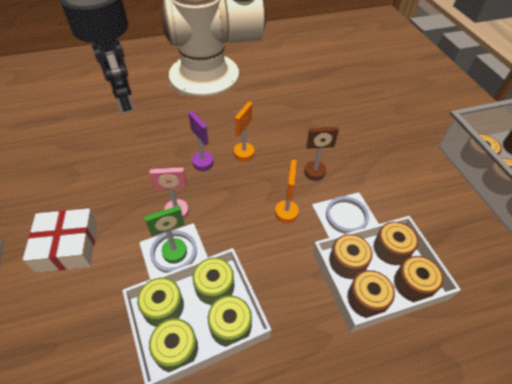

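View pics/t6z.png

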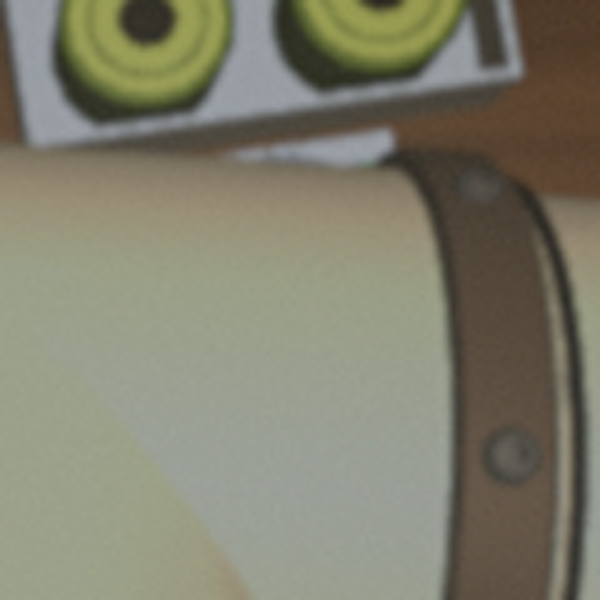

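The sign stands in the ring, but the arm blocks the top view. I swing it aside to measure the angle.

>>> drive_tool:
  plan:
    - [[-0.03, 0, 0], 0]
    - [[-0.045, 0, 0], 0]
    - [[-0.045, 0, 0], 0]
    - [[-0.045, 0, 0], 0]
    - [[-0.045, 0, 0], 0]
    - [[-0.045, 0, 0], 0]
    - [[-0.045, 0, 0], 0]
    - [[-0.03, 0, 0], 0]
    - [[0, 0, 0], 0]
    - [[0, 0, 0], 0]

```text
clock: 14.15
position: [355.6, 133.8, 266.0]
ee_rot: [0.754, -0.657, -0.0, 0.001]
contact_force: [-0.2, -1.3, -0.5]
gripper_width: 33.7
```

```bash
python3 - <<'E'
from bench import arm
import cv2,pickle
d={}
for n in ("scene","top"):
    g=arm.get_image(n); d[n]=g; cv2.imwrite(f"pics/{n}7.png",g["image"][:,:,::-1])
pickle.dump(d,open("im7.pkl","wb"))
g=d["top"];cv2.imwrite("pics/t7z.png",cv2.resize(g["image"][100:220,280:400,::-1],None,fx=5,fy=5,interpolation=cv2.INTER_CUBIC))
g=d["scene"];cv2.imwrite("pics/s7z.png",cv2.resize(g["image"][190:290,120:240,::-1],None,fx=5,fy=5,interpolation=cv2.INTER_CUBIC))
E
```

```text
(no output)
```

View pics/t7z.png

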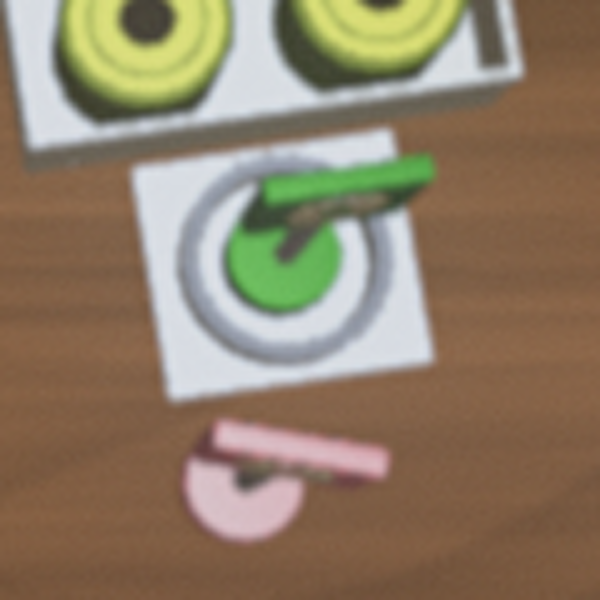

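View pics/s7z.png

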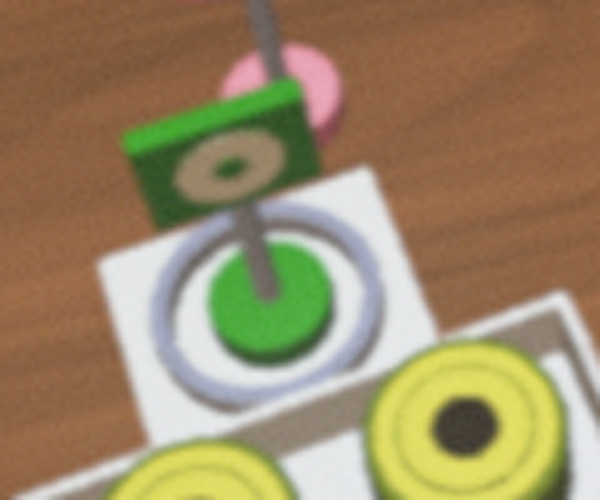

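View pics/top7.png

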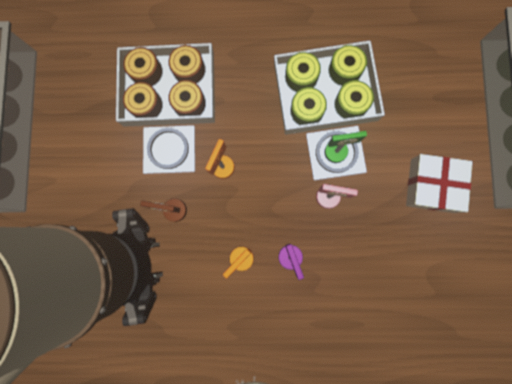

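Top view: the panel's top edge slopes about −8.4° and the tray rim −8.6°. The foot is inside the ring, and the pink sign (328,196) and brown sign (174,209) stand at the same pixels as before.

```bash
python3 -c "
from bench import arm
print(arm.read_state()['clock'],arm.job_done())"
```

```text
the job is handed in; nothing more can be done
14.25 None
```

I placed the green sign upright in the steel ring in front of the green-cake tray and handed the job in at about 14 s. I set it down in millimetre steps until the wrist force showed contact (about 2 N). Then I opened the gripper, lifted clear and moved the arm aside.

- **Position:** the last pictures show the foot fully inside the ring, off-centre by only a few millimetres. The ring centre differed by 1–3 mm in most views, and by up to 6 mm in the first scene view; I used the top view, checked with the wrist camera.
- **Angle:** the panel is parallel to the tray's front edge to within about 0.5° in the top view. Hand-picked edge points in the wrist view scattered more, by 1–2°.
- **Other signs:** the brown and pink signs show no movement from their starting places in the top view, and the robot touches nothing.

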